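# Gather the turntable's parts into the parts tray

## Task

Collect the three parts that came off the turntable into the red tray: set the round foot down in the largest white dish, the counterweight with the open bore in the middle-sized dish and the round knob in the smallest dish, each upright and flat on the dish's floor, without dropping them. The square foot, the weight with a stem on top and the bar-shaped knob belong to other machines: leave them standing where they are.

Things in the scene. Friction and masses are not known exactly. Their poses are not given: they have to be found in the camera images.
- round_foot: Round turntable foot: bare aluminium disc 56 mm in diameter (from 10 to 36 mm up) on a black rubber base 50 mm in diameter and 10 mm high; 36 mm high in all, about 0.12 kg; small dark screw hole in the top. Origin: centre of its underside, z up; it stands upright on the grey mat, whose top is 2 mm above the bench (z = 0.002).
- bored_weight: Tonearm counterweight: plain brass cylinder 44 mm in diameter, 40 mm high, standing on end, with an open bore 20 mm in diameter right through it along its axis, about 0.15 kg. Origin: centre of its underside, z up; it stands upright on the grey mat, whose top is 2 mm above the bench (z = 0.002).
- round_knob: Round black plastic control knob: body 28 mm in diameter (from 6 to 32 mm up) on a skirt 32 mm in diameter and 6 mm high; 32 mm high in all, about 0.025 kg; thin white line on top. Origin: centre of its underside, z up; it stands upright on the grey mat, whose top is 2 mm above the bench (z = 0.002).
- square_foot: Look-alike, to be left: square foot of the same aluminium and rubber, 52 x 52 mm, 36 mm high. Origin: centre of its underside, z up; it stands upright on the grey mat, whose top is 2 mm above the bench (z = 0.002).
- stem_weight: Look-alike, to be left: plain brass weight 44 mm in diameter, 26 mm high, without a bore and with a stem 14 mm in diameter and 14 mm high on top (40 mm in all). Origin: centre of its underside, z up; it stands upright on the grey mat, whose top is 2 mm above the bench (z = 0.002).
- bar_knob: Look-alike, to be left: bar-shaped black plastic knob, 46 mm long (its x), 18 mm wide (its y), 32 mm high. Origin: centre of its underside, z up; it stands upright on the grey mat, whose top is 2 mm above the bench (z = 0.002).
- tray: Shallow red plastic tray, 304 mm (its x) by 108 mm (its y), 16 mm high, walls and floor 5 mm thick, fixed on the mat. Origin: centre of its underside, z up. Three square dishes stand in it in a row along its x, centred at -97, 0 and +97 mm, their rims 19 mm above the tray's underside.
- large_dish: Largest of the three white square dishes: 86 x 86 mm outside, 80 x 80 mm inside, with 3 mm walls and floor, 14 mm high overall. Origin: centre of its underside, z up, x and y along its sides; inner floor 3 mm above the origin, rim 14 mm above it. Fixed in the red tray at one of its three places, which change from start to start.
- middle_dish: Middle-sized white square dish: 72 x 72 mm outside, 66 x 66 mm inside, with 3 mm walls and floor, 14 mm high overall. Origin: centre of its underside, z up, x and y along its sides; inner floor 3 mm above the origin, rim 14 mm above it. Fixed in the red tray at one of its three places, which change from start to start.
- small_dish: Smallest white square dish: 60 x 60 mm outside, 54 x 54 mm inside, with 3 mm walls and floor, 14 mm high overall. Origin: centre of its underside, z up, x and y along its sides; inner floor 3 mm above the origin, rim 14 mm above it. Fixed in the red tray at one of its three places, which change from start to start.
There are look-alikes about, which are no part of the job. Leave any purple look-alike of the bored_weight alone. Leave any orange look-alike of the round_knob alone.

How it is judged:
By the outcome, as a careful person would: the job done as asked, in the order asked, and still so for the second after the job is handed in, with the robot touching nothing.
It also fails if it takes over 96 s, if anything falls off the work surface, if the arm or the gripper's body presses on something with over 40 N, if the wrist force passes 120 N, or if a joint passes its speed limit or range.

## Robot

A 7-joint arm with a two-finger parallel gripper is mounted at the origin on the work surface. World frame = base frame: x ahead of the robot, y to its left, z up, the work surface at z = 0. Lengths are in mm, angles in rad, forces in N, time in s.
With the tool pointing down it reaches from about 425 to 875 mm from the base axis. Payload 8.4 kg.
Tool frame: the origin (TCP) lies midway between the tips of the shut fingers; the grasp point (between the pads) lies 19 mm behind it; z points along the fingers, x is the direction in which the jaws open and shut, and the axes are right-handed (so a half turn about z gives the same grasp; the last joint's range is limited). The gripper opens to 87 mm and grips with 3 to 60 N. Pads are 19 mm wide; open, the fingers measure 117 mm over their backs; the gripper's body (75 mm by 190 mm) begins 51 mm behind the grasp point.
Start: joints at [-1.438, 0.333, 0.04, 1.465, -0.013, 1.343, -0.059], TCP at [149.328, 632.586, 222.546] pointing down, gripper open.
Joint ranges: [-2.58, 2.58], [-0.38, 2.09], [-1.3, 1.39], [0.25, 2.4], [-1.5, 4.64], [0.08, 2.09], [-2.65, 2.65]. Speed limits (rad/s): [2.22, 2.22, 2.79, 2.79, 3.14, 3.14, 3.14].

## Interface

Orientations are given as a rotation vector (axis times angle).
In Python, from station import env, fingers, solver, status, vision, job gives the robot as it stands. Calls block until the motion is done:
- env.move_ptp(position, orientation): joint-space move of the TCP to a pose.
- env.move_straight(position, speed=150, rot=None): straight line of the TCP; rot=None keeps the orientation; speed is the mean speed in mm/s.
- env.move_joints(angles): joint-space move.
- fingers.grip(opening): opening from 0.0 (shut) to 1.0 (fully open); the grip force is fixed at half the most; returns when the fingers have stopped.
- env.wait(seconds).
- solver.solve_ik(position, orientation): joint angles nearest the present ones, or None.
- status.read_state(): the state.
- vision.camera(name): name is "side" or "top"; returns a dict with "img" (420x560x3 uint8, red, green, blue), "fx", "fy", "cx", "cy" (pixels), "k1" (the pictures are not rectified: a ray, as slopes to the right and down, at radius r is drawn at 1 + k1 r^2 times it, then the intrinsics apply), "eye" and "attitude" of the camera in the world. Camera axes: x right, y down, z forward; pixel columns grow to the right and rows downward; lengths in mm; the calibration is good to about 2 mm. A picture is of the moment at which its call begins. There is no depth.
A pose or a line that the arm cannot do raises env.IKError and nothing moves.
- job.finish_job(): hands the job in, once; it reports no verdict.
The state is a dict: "t": time; "joint_pos": joint angles; "qvel": joint speeds; "tau": joint torques, N m; "tool_pos": TCP position; "eef_rot": TCP orientation; "contact_force": force on the tool from outside, world axes, zero at the start; "wrist_torque": the same for the moment, N m; "width": opening from 0.0 (shut) to 1.0 (fully open).
Only numpy, scipy, OpenCV 4.12 (cv2) and the standard library are available. Lean on these libraries where they do the work, as an engineer would, in place of code of your own. Each camera call takes 0.05 s, during which the arm holds its last target.

## Working session

There is one attempt and no reset: what is moved stays moved. The work goes in short steps, each a Python script; the robot and the scene stay as the last script left them, time stands still between calls to the robot, and variables do not carry over. Pictures are saved under pics/ and viewed, and the job is handed in when it is done.

```bash
ls; mkdir -p pics
python3 - <<'E'
from station import env, fingers, solver, status, vision, job
import cv2
for n in("top","side"):
    c=vision.camera(n); cv2.imwrite(f"pics/{n}0.png",c["img"][:,:,::-1])
    print({k:v for k,v in c.items() if k!="img"})
s=status.read_state();print(s)
E
```

```text
pics
{'fx': 464.1647842398646, 'fy': 464.1647842398646, 'cx': 274.5787869277043, 'cy': 211.53787661738303, 'k1': -0.003738301257533466, 'eye': array([ 364.58827907,  -33.38306847, 1084.27129596]), 'attitude': array([-2.15495111,  2.13251106, -0.19640297])}
{'fx': 440.72325926647517, 'fy': 440.72325926647517, 'cx': 285.03254515471406, 'cy': 207.885293182929, 'k1': 0.033927400318071274, 'eye': array([399.9580846 , 475.55956418, 652.6674225 ]), 'attitude': array([-0.39350921,  2.82727153, -1.09543963])}
{'t': 0.1, 'joint_pos': array([-1.43819196,  0.3338467 ,  0.0398292 ,  1.46619367, -0.01339266,
        1.34326106, -0.05847789]), 'qvel': array([-0.0002181 , -0.00057194, -0.00024024, -0.00237252, -0.00156967,
       -0.00190038, -0.00079823]), 'tau': array([ 4.51909611e-03, -6.57811475e+01,  1.34065032e+00, -4.04716551e+01,
       -5.95120224e-02,  4.10673127e-02,  6.10308211e-05]), 'tool_pos': array([149.23197212, 632.20814756, 221.73810676]), 'eef_rot': array([ 2.46262651e+00,  1.94910621e+00, -1.68672152e-03]), 'contact_force': array([ 0.2825347 , -0.24052842,  0.65047896]), 'wrist_torque': array([-0.06207512, -0.00221472,  0.03065909]), 'width': 0.9998246558949697}
```

View pics/top0.png

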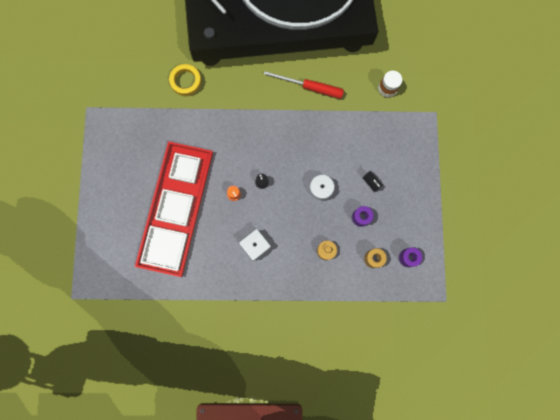

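View pics/side0.png

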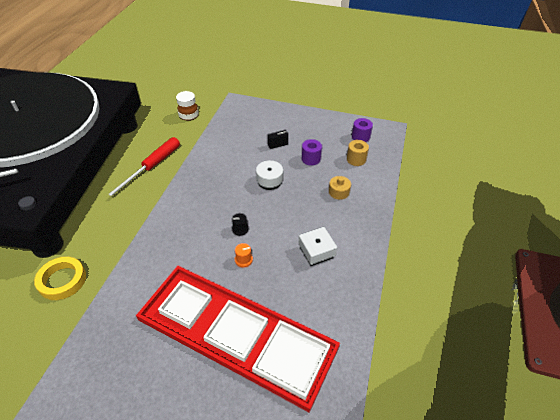

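The top view shows:
- round foot (322,187), bored weight (376,258), round knob (262,181)
- look-alikes: square foot (255,245), stem weight (327,250), bar knob (373,182), purple (363,216) and (412,257), orange (234,193)
- dishes: small (185,168), middle (175,208), large (164,249)

The side view agrees with this.

```bash
cat > h.py <<'E'
import numpy as np, cv2
from scipy.spatial.transform import Rotation as R
def ray(c,uv):
    K=np.array([[c["fx"],0,c["cx"]],[0,c["fy"],c["cy"]],[0,0,1.]])
    p=cv2.undistortPoints(np.array(uv,float).reshape(-1,1,2),K,np.array([c["k1"],0,0,0.]))[:,0]
    return np.c_[p,np.ones(len(p))]@R.from_rotvec(c["attitude"]).as_matrix().T
def onz(c,uv,z):
    d=ray(c,uv); return c["eye"]+d*((z-c["eye"][2])/d[:,2])[:,None]
def masks(img):
    h=cv2.cvtColor(img,cv2.COLOR_RGB2HSV); H,S,V=h[...,0].astype(int),h[...,1],h[...,2]
    return dict(white=(S<40)&(V>170),brass=(H>10)&(H<24)&(S>110)&(V>90),black=(V<50)&(S<256),
      purple=(H>125)&(H<160)&(S>110),orange=(H>4)&(H<11)&(S>180)&(V>180),red=((H<4)|(H>174))&(S>180)&(V>120))
def blobs(m,amin=25,amax=6000):
    cs,_=cv2.findContours(m.astype(np.uint8),cv2.RETR_EXTERNAL,cv2.CHAIN_APPROX_NONE)
    return [k for k in cs if amin<cv2.contourArea(k)<amax]
E
python3 - <<'E'
from station import vision
from h import *
H=dict(white=38,brass=42,black=34,purple=42,orange=34,red=18)
for n in("top","side"):
    c=vision.camera(n)
    for k,m in masks(c["img"]).items():
        for b in blobs(m):
            (u,v),r=cv2.minEnclosingCircle(b); x,y,w,h=cv2.boundingRect(b)
            ra=cv2.minAreaRect(b)
            p=onz(c,[[ra[0][0],ra[0][1]]],H[k])[0]
            if 300<p[0]<900 and abs(p[1])<700: print(n,k,np.round(ra[0],1),np.round(ra[1],1),round(ra[2]),cv2.contourArea(b),np.round(p))
E
python3 - <<'E'
import cv2
a=cv2.imread('pics/top0.png');cv2.imwrite('pics/zt.png',cv2.resize(a[130:290,120:440],None,fx=2.5,fy=2.5,interpolation=2))
a=cv2.imread('pics/side0.png');cv2.imwrite('pics/zs.png',cv2.resize(a[90:290,210:430],None,fx=2.9,fy=2.9,interpolation=2))
E
```

```text
top white [254.1 244.3] [22.8 23.1] 51 493.5 [463.  -6.  38.]
top white [163.1 247.8] [38.3 38.3] 14 1368.5 [453. 198.  38.]
top white [174. 207.] [31.  31.5] 14 905.5 [546. 178.  38.]
top white [321.5 185.5] [23. 23.] 90 411.0 [ 601. -160.   38.]
top white [184.2 167.8] [25.5 25.7] 14 599.0 [639. 158.  38.]
top white [282.5  76.9] [38.3  2. ] 15 33.5 [867. -68.  38.]
top white [392.5  79. ] [16. 17.] 90 226.0 [ 866. -333.   38.]
top brass [375.5 258. ] [18. 21.] 90 293.0 [ 435. -280.   42.]
top brass [327. 250.] [18.4 18.4] 45 263.0 [ 452. -170.   42.]
top brass [232.5 192. ] [10. 11.] 90 79.5 [582.  45.  42.]
top brass [385.9  88.3] [18.   7.8] 36 44.0 [ 840. -315.   42.]
top black [262. 181.] [10. 12.] 0 67.5 [611. -22.  34.]
top black [372.4 181.2] [17.9  9.4] 49 98.5 [ 614. -279.   34.]
top purple [410.5 257. ] [18. 21.] 90 305.0 [ 438. -359.   42.]
top purple [363. 216.] [18.4 19.8] 45 282.0 [ 530. -253.   42.]
top red [169.7 225.5] [36.5  4.3] 11 55.5 [506. 190.  18.]
top red [180.5 184.5] [44.1 79.1] 14 1778.5 [603. 169.  18.]
top red [322.7  88.4] [39.7  8.7] 16 285.5 [ 848.
[... 1016 characters left out ...]
]
side brass [ 65.1 287. ] [19.3 50.2] 60 264.0 [829. 199.  42.]
side brass [ 56.1 270.8] [14.1 35.3] 63 201.0 [861. 177.  42.]
side brass [243. 255.] [22. 16.] 90 275.5 [580.  63.  42.]
side brass [339.5 187. ] [22. 21.] 90 377.5 [ 452. -144.   42.]
side brass [357.6 152.5] [19.5 25.7] 7 412.5 [ 435. -257.   42.]
side brass [186.7 109.7] [ 8.5 19.2] 86 93.5 [ 842. -294.   42.]
side black [239.5 224.5] [21. 15.] 90 239.5 [611.  -5.  34.]
side black [277.5 140. ] [16. 19.] 90 232.0 [ 612. -258.   34.]
side purple [311.5 151.5] [25. 19.] 90 406.5 [ 529. -232.   42.]
side purple [361.9 129.1] [18.6 22.5] 9 350.0 [ 439. -339.   42.]
side red [159.9 152.9] [10.3 43.1] 51 370.0 [ 850. -162.   18.]
```

View pics/zt.png

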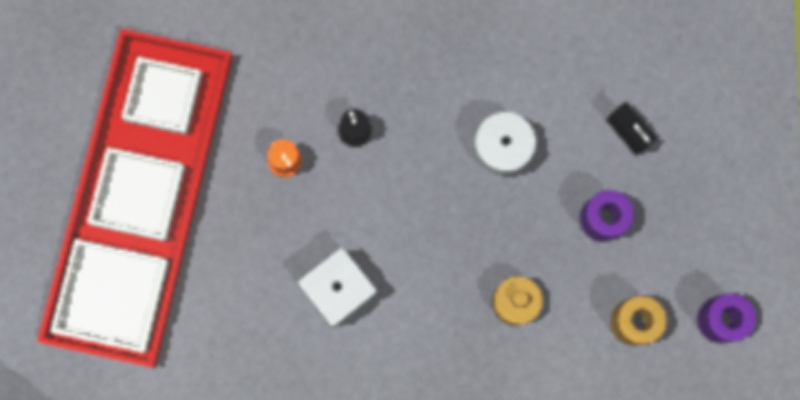

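View pics/zs.png

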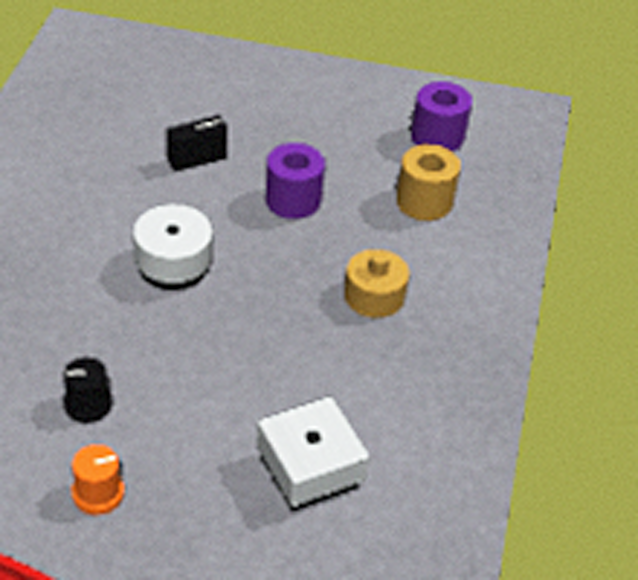

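The crops confirm which object is which. The knob has the round skirt, the brass part with the bore is at (376,258), and the one with the stem is at (327,250). Next I'll triangulate the silhouette centres from both views and cast the dish rims onto z=21.

```bash
cat > meas.py <<'E'
from station import vision
from h import *
from itertools import product
T=vision.camera("top");S=vision.camera("side")
def tri(a,b):
    d1=ray(T,[a])[0];d2=ray(S,[b])[0]
    A=np.c_[d1,-d2];s=np.linalg.lstsq(A,S["eye"]-T["eye"],rcond=None)[0]
    p,q=T["eye"]+d1*s[0],S["eye"]+d2*s[1];return (p+q)/2,np.linalg.norm(p-q)
def cen(c,uv,mask):
    b=min(blobs(mask),key=lambda k:np.hypot(*(np.array(cv2.minEnclosingCircle(k)[0])-uv)))
    m=np.zeros(mask.shape,np.uint8);cv2.drawContours(m,[b],-1,1,-1)
    M=cv2.moments(m,True);return np.array([M["m10"],M["m01"]])/M["m00"],M["m00"]
def hole(c,uv,vmax,r=6):
    g=cv2.cvtColor(c["img"],cv2.COLOR_RGB2GRAY).astype(float);u,v=map(int,uv)
    p=g[v-r:v+r+1,u-r:u+r+1];w=np.clip(vmax-p,0,None);yy,xx=np.mgrid[-r:r+1,-r:r+1]
    return np.array([u+(w*xx).sum()/w.sum(),v+(w*yy).sum()/w.sum()])
E
python3 - <<'E'
from meas import *
mt,ms=masks(T["img"]),masks(S["img"])
for nm,k,a,b,z in [("weight","brass",(375,258),(357,152),22),("stem","brass",(327,250),(340,187),16),("purpA","purple",(363,216),(311,151),22),("purpB","purple",(411,257),(362,129),22),("knob","black",(262,181),(239,224),18),("bar","black",(372,181),(277,140),18)]:
    p,_=cen(T,a,mt[k]);q,_=cen(S,b,ms[k])
    print(nm,p.round(1),q.round(1),[x if np.isscalar(x) else x.round(1) for x in tri(p,q)],"top@z",onz(T,[p],z)[0].round(1),"side@z",onz(S,[q],z)[0].round(1))
for nm,a,b in [("foot hole",(322,186),(269,174)),("sq hole",(254,244),(318,241))]:
    p=hole(T,a,150,4);q=hole(S,b,150,4)
    print(nm,p,q,tri(p,q),onz(T,[p],38)[0].round(1),onz(S,[q],38)[0].round(1))
for nm,a,b in [("large",(163,248),(291,358)),("middle",(174,207),(235,329)),("small",(184,168),(184,303))]:
  for c,m,uv in((T,mt,a),(S,ms,b)):
    bl=min(blobs(m["white"]),key=lambda k:np.hypot(*(np.array(cv2.minAreaRect(k)[0])-uv)))
    P=onz(c,bl[:,0,:],21)[:,:2].astype(np.float32); r=cv2.minAreaRect(P);print(nm,r)
E
```

```text
weight [375.3 257.8] [357.3 152.2] [array([ 436.7, -284.5,   19.6]), np.float64(0.33152148877428983)] top@z [ 436.4 -283.9   22. ] side@z [ 436.7 -281.6   22. ]
stem [326.8 249.9] [339.5 187.1] [array([ 454.5, -173.8,   12.8]), np.float64(0.4873189751775687)] top@z [ 454.  -173.3   16. ] side@z [ 454.5 -170.6   16. ]
purpA [362.8 215.7] [311.1 151.7] [array([ 534.5, -257.6,   19.5]), np.float64(0.42637452518063046)] top@z [ 533.9 -257.1   22. ] side@z [ 534.2 -254.8   22. ]
purpB [410.7 256.8] [361.7 129.2] [array([ 439.9, -365.7,   21.4]), np.float64(0.5939112219395027)] top@z [ 439.6 -365.6   22. ] side@z [ 440.2 -365.    22. ]
knob [262.1 182.1] [239.7 224.9] [array([615.4, -21.7,  11.8]), np.float64(4.369973554296885)] top@z [611.7 -22.1  18. ] side@z [615.6 -17.   18. ]
bar [370.8 180.8] [277.1 139.8] [array([ 618.7, -279.2,   16.5]), np.float64(0.12185385829613334)] top@z [ 618.3 -278.9   18. ] side@z [ 618.3 -277.4   18. ]
foot hole [321.94716981 185.86981132] [269.11290323 170.        ] (array([ 601.35323292, -161.17313431,   33.21707238]), np.float64(0.548857373770224)) [ 60
[... 157 characters left out ...]
 np.float64(1.4783235508218289)) [463.6  -6.6  38. ] [465.1  -6.   38. ]
large ((454.8647155761719, 201.5927734375), (87.4668960571289, 85.52462005615234), 78.1695785522461)
large ((456.55517578125, 204.1101837158203), (90.7303695678711, 87.12512969970703), 78.20761108398438)
middle ((549.1057739257812, 181.32144165039062), (72.3790283203125, 72.3438720703125), 78.34502410888672)
middle ((550.2662963867188, 184.67263793945312), (76.47920227050781, 74.91343688964844), 78.05126953125)
small ((643.465576171875, 161.46957397460938), (60.16099166870117, 60.80949783325195), 78.40200805664062)
small ((644.7023315429688, 164.8572540283203), (64.84661865234375, 63.790077209472656), 78.33903503417969)
```

Pairs agree to about 2–3 mm and dish spacing comes out at 96.4 mm against 97 mm. The dish sizes also match, at 87, 72 and 60. I'll use the mean of the two views and start with the foot.

```bash
cat > mv.py <<'E'
from station import env, fingers, solver, status, vision, job
import numpy as np, cv2
from scipy.spatial.transform import Rotation as R
def down(deg):
    a=np.radians(deg);x=np.array([np.cos(a),np.sin(a),0]);z=np.array([0,0,-1.])
    return R.from_matrix(np.c_[x,np.cross(z,x),z]).as_rotvec()
def st(l):
    s=status.read_state();print(l,"t%.1f"%s["t"],s["tool_pos"].round(1),"F",s["contact_force"].round(1),"w%.3f=%.1fmm"%(s["width"],87*s["width"]),"q",s["joint_pos"].round(2));return s
def best(x,y,z,deg):
    q0=status.read_state()["joint_pos"];o=[]
    for d in(deg,deg+180):
        q=solver.solve_ik([x,y,z],down(d))
        if q is not None:o.append((np.abs(np.array(q)-q0).max(),d))
    return down(min(o)[1])
def pick(x,y,deg,zt,open_):
    fingers.grip(open_)
    env.move_ptp([x,y,130],best(x,y,130,deg));st("hover")
    env.move_straight([x,y,60],speed=150);env.move_straight([x,y,zt],speed=60);s=st("at")
    fingers.grip(0.0);st("closed")
    env.move_straight([x,y,130],speed=80);st("lifted")
def pics(tag):
    for n in("top","side"): cv2.imwrite(f"pics/{n}_{tag}.png",vision.camera(n)["img"][:,:,::-1])
E
python3 - <<'E'
from mv import *
pick(600,-159,-15,16.5,0.95); pics("foot")
E
python3 -c "
import cv2,numpy as np
cv2.imwrite('pics/footc.png',np.hstack([cv2.imread('pics/%s_foot.png'%n)[60:360,180:560] for n in('top','side')]))"
```

```text
hover t3.9 [ 600.3 -158.   129.9] F [-0.3  0.4 -0.5] w0.949=82.5mm q [-0.58  0.52  1.03  1.69 -0.47  1.21  0.3 ]
at t5.4 [ 600.2 -159.2   16.8] F [ 0.2 -0.7  0.5] w0.949=82.6mm q [-0.5   0.64  0.92  1.78 -0.59  1.03  0.39]
closed t6.0 [ 600.2 -159.    16.7] F [0.9 0.9 1.9] w0.636=55.4mm q [-0.5   0.64  0.92  1.78 -0.59  1.03  0.39]
lifted t7.5 [ 599.7 -158.9  129.5] F [ 0.5  0.5 -1.9] w0.641=55.7mm q [-0.58  0.52  1.03  1.69 -0.47  1.21  0.31]
```

View pics/footc.png

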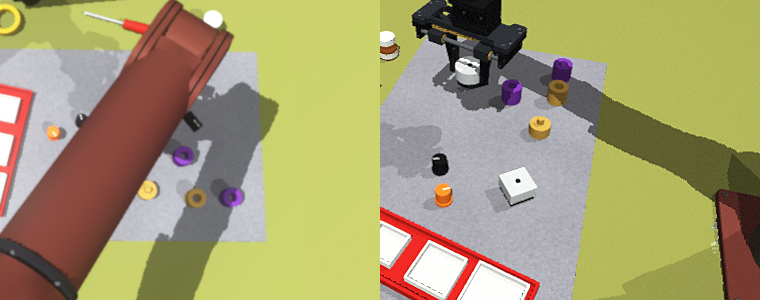

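The side view shows the foot gripped level between the fingers at about (467,72) in the crop. Width reads 55.7 mm against 56 mm, and the lift force fits its weight. Next I'll place it.

```bash
cat >> mv.py <<'E'
def place(x,y,deg,zt,open_):
    # zt: TCP z expected with the part on the dish floor
    env.move_ptp([x,y,130],best(x,y,130,deg));st("over")
    env.move_straight([x,y,zt+12],speed=120)
    env.move_straight([x,y,zt+4],speed=30);env.wait(.2);f0=st("pre")["contact_force"][2]
    z=zt+4
    while z>zt-1.9:
        z-=1;env.move_straight([x,y,z],speed=15);env.wait(.1)
        s=status.read_state();f=s["contact_force"][2]-f0
        print("z%.1f dF%.1f"%(s["tool_pos"][2],f))
        if f>2.5:break
    fingers.grip(open_);env.wait(.2);st("released")
    env.move_straight([x,y,zt+30],speed=60);env.move_straight([x,y,140],speed=150);st("up")
E
python3 - <<'E'
from mv import *
place(455.5,203,78.3,24.5,0.80); pics("foot2")
E
python3 -c "
import cv2,numpy as np
cv2.imwrite('pics/foot2c.png',np.hstack([cv2.imread('pics/%s_foot2.png'%n)[120:420,100:480] for n in('top','side')]))"
```

```text
over t9.1 [456.3 202.  130.2] F [-0.   0.5 -0.8] w0.635=55.3mm q [-1.39  0.12  0.96  1.98 -0.11  1.09  0.98]
pre t10.6 [455.6 203.1  28.6] F [-0.  -0.3 -1.9] w0.638=55.5mm q [-1.28  0.32  0.88  2.07 -0.31  0.89  1.15]
z27.5 dF-0.2
z26.5 dF0.5
z25.5 dF-0.5
z24.6 dF2.6
released t12.8 [455.5 203.   24.5] F [ 0.5 -1.1 -0.6] w0.800=69.6mm q [-1.27  0.32  0.88  2.07 -0.32  0.89  1.15]
up t14.2 [455.  203.  139.2] F [ 0.1  0.2 -0.9] w0.800=69.6mm q [-1.41  0.11  0.97  1.97 -0.1   1.11  0.97]
```

View pics/foot2c.png

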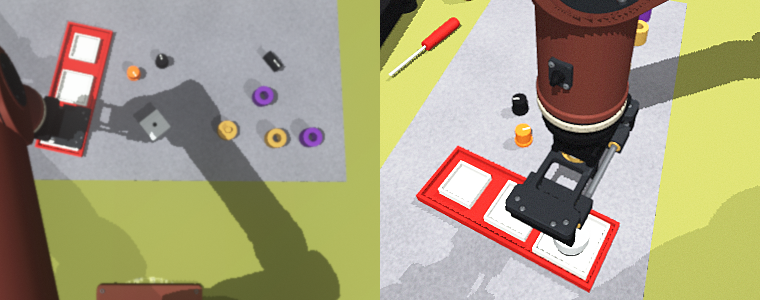

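Contact came at the height I expected for the dish floor, and the foot is visible in the large dish at about (570,243). The gripper partly hides it, so I'll check again once the arm has moved away. Next is the weight.

```bash
python3 - <<'E'
from mv import *
pick(436.5,-283,-36,16.5,0.75); pics("w")
E
python3 -c "
import cv2,numpy as np
cv2.imwrite('pics/wc.png',np.hstack([cv2.imread('pics/%s_w.png'%n)[a:a+300+0,b:b+380] for n,a,b in(('top',120,100),('side',80,130))]))
a=cv2.imread('pics/side_w.png')[260:420,120:360];cv2.imwrite('pics/wd.png',cv2.resize(a,None,fx=3,fy=3))"
```

```text
hover t16.5 [ 437.3 -281.8  129.9] F [ 0.9 -0.1 -0.5] w0.750=65.2mm q [-0.57  0.3   1.24  1.94 -0.31  1.12  0.17]
at t18.0 [ 436.6 -283.3   16.7] F [0.7 0.3 0.4] w0.752=65.4mm q [-0.37  0.47  1.04  2.03 -0.51  0.93  0.32]
closed t18.5 [ 436.7 -283.    16.6] F [0.2 0.4 2.3] w0.496=43.2mm q [-0.37  0.47  1.04  2.03 -0.51  0.93  0.32]
lifted t20.1 [ 436.2 -282.9  129.6] F [-0.1 -0.3 -1.4] w0.499=43.4mm q [-0.57  0.3   1.24  1.94 -0.31  1.12  0.17]
```

View pics/wc.png

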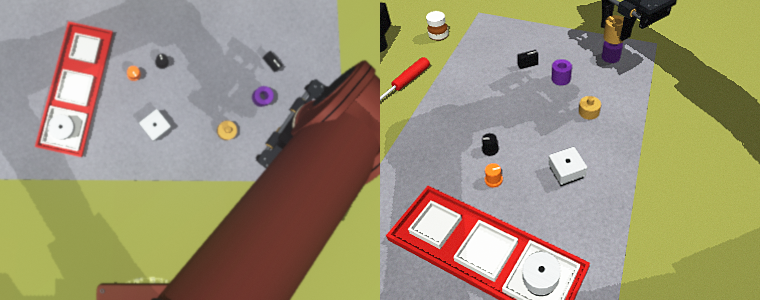

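View pics/wd.png

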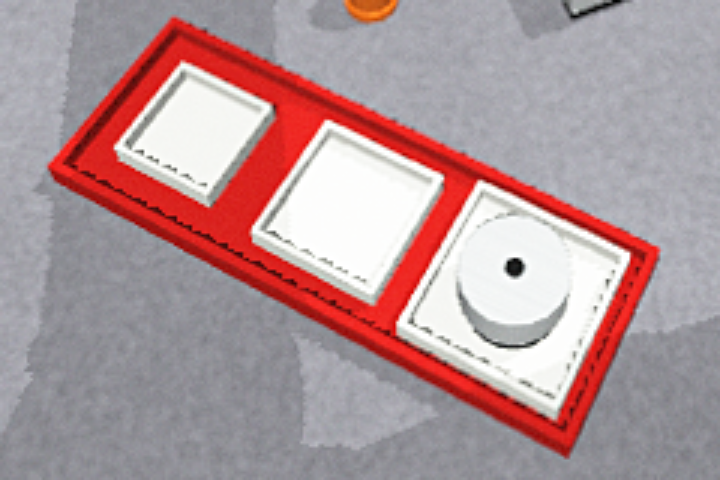

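The foot stands flat and clear of the walls, with its hole at (515,267) in the zoom. The weight is held at 43.4 mm, and nothing else has moved. I'll set it in the middle dish.

```bash
python3 - <<'E'
from mv import *
place(549.5,183,78.3,24.5,0.66)
pick(612.5,-20,60,16.5,0.62); pics("k")
E
python3 -c "
import cv2,numpy as np
cv2.imwrite('pics/kc.png',np.hstack([cv2.imread('pics/%s_k.png'%n)[a:a+300+0,b:b+380] for n,a,b in(('top',120,100),('side',110,130))]))"
```

```text
over t21.9 [549.7 181.6 130.1] F [ 0.5 -0.3 -1.2] w0.502=43.7mm q [-1.34  0.52  1.24  1.8  -0.53  1.21  1.42]
pre t23.5 [549.6 183.   28.6] F [ 0.4 -0.4 -2.2] w0.499=43.5mm q [-1.24  0.63  1.1   1.88 -0.65  1.04  1.5 ]
z27.5 dF1.3
z26.5 dF1.7
z25.5 dF0.2
z24.7 dF5.4
released t25.6 [549.5 183.   24.5] F [ 0.2  0.6 -0.2] w0.656=57.0mm q [-1.23  0.63  1.09  1.88 -0.66  1.04  1.51]
up t27.0 [549.  183.2 139.2] F [ 0.7 -0.4 -0.4] w0.664=57.8mm q [-1.35  0.51  1.25  1.79 -0.52  1.22  1.42]
hover t28.2 [612.6 -18.7 129.8] F [ 0.4  1.  -0.4] w0.621=54.0mm q [-0.91  0.61  1.21  1.71 -0.6   1.25  1.49]
at t29.7 [612.7 -20.2  16.7] F [ 0.3 -0.1  0.2] w0.618=53.8mm q [-0.83  0.72  1.08  1.8  -0.72  1.07  1.57]
closed t30.3 [612.6 -20.   16.6] F [0.3 0.1 1.4] w0.310=27.0mm q [-0.83  0.72  1.08  1.8  -0.72  1.07  1.57]
lifted t31.9 [612.2 -20.  129.5] F [-0.  -0.4 -1.2] w0.311=27.1mm q [-0.91  0.61  1.21  1.71 -0.6   1.25  1.49]
```

View pics/kc.png

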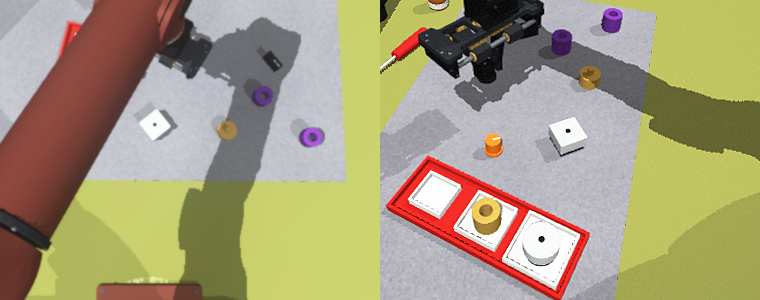

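The side crop shows the weight upright in the middle dish at (487,215) and the foot in the large dish at (541,245). The knob is held at 27.1 mm against 28 mm, and its spot on the mat is empty. I'll place it and then retreat.

```bash
python3 - <<'E'
from mv import *
place(644,163,78.3,24.5,0.5)
env.move_ptp([560,-420,250],best(560,-420,250,-36)); env.wait(.5);st("away");pics("end")
E
python3 -c "
import cv2,numpy as np
a=cv2.imread('pics/side_end.png')[90:420,120:430];b=cv2.imread('pics/top_end.png')[130:290,120:300]
cv2.imwrite('pics/ec.png',np.hstack([cv2.resize(a,(450,480)),cv2.resize(b,(340,480*340//540))[:,:].copy() if 0 else cv2.copyMakeBorder(cv2.resize(b,(340,302)),0,178,0,0,0)]))"
```

```text
over t32.8 [643.9 163.  129.9] F [-0.4 -1.1 -0.6] w0.312=27.2mm q [-1.06  0.66  1.1   1.58 -0.61  1.28  1.5 ]
pre t34.3 [644.1 163.   28.6] F [ 0.3 -0.8 -0.6] w0.310=27.0mm q [-1.01  0.75  1.01  1.66 -0.7   1.13  1.56]
z27.5 dF0.8
z26.5 dF0.6
z25.5 dF0.4
z24.6 dF2.2
z24.5 dF10.1
released t36.9 [644.  163.   23.5] F [-0.5  0.5  0. ] w0.497=43.2mm q [-1.01  0.76  1.    1.66 -0.7   1.12  1.56]
up t38.3 [643.5 163.2 139.1] F [-0.1 -0.4  0.2] w0.503=43.8mm q [-1.06  0.65  1.1   1.57 -0.6   1.3   1.5 ]
away t40.9 [ 560. -420.  250.] F [-0.1  0.4 -0.3] w0.497=43.2mm q [-0.1   0.65  1.13  1.32 -0.58  1.52  0.34]
```

View pics/ec.png

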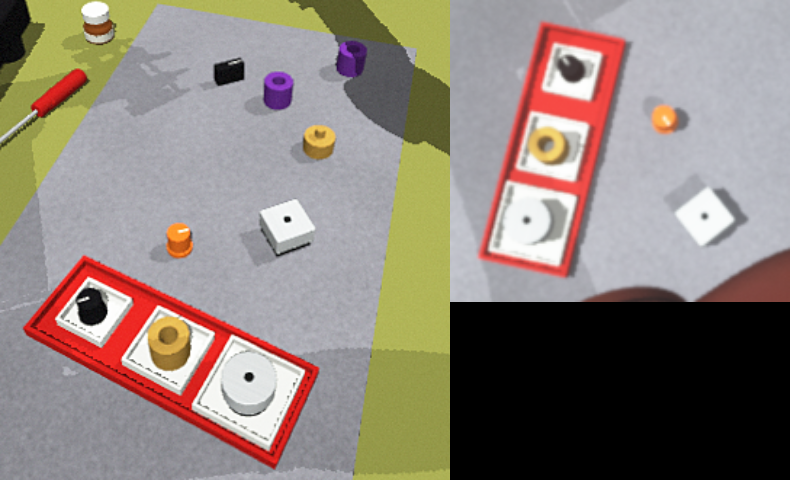

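All three parts are in their dishes and the look-alikes still stand. The knob at (92,307) needs a closer look for tilt.

Run:
```python
import cv2
from meas import *
a=cv2.imread('pics/side_end.png')[265:345,140:270];b=cv2.imread('pics/top_end.png')[145:225,150:215]
cv2.imwrite('pics/kz.png',np.hstack([cv2.resize(a,(520,320),interpolation=2)*1,cv2.resize(b,(260,320),interpolation=2)]))
mt,ms=masks(T["img"]),masks(S["img"])
for n,k,a,b in(("stem","brass",(327,250),(340,187)),("purpA","purple",(363,216),(311,151)),("purpB","purple",(411,257),(362,129)),("bar","black",(372,181),(277,140)),("weight","brass",(172,207),(237,322)),("knob","black",(185,166),(184,303))):
    q,_=cen(S,b,ms[k]);p,_=cen(T,a,mt[k]);print(n,p.round(1),q.round(1),tri(p,q)[0].round(1))
```

```text
stem [326.1 249. ] [339.4 187.2] [ 455.5 -172.1   14.3]
purpA [362.7 215.8] [311.1 151.7] [ 534.4 -257.6   19.5]
purpB [362.7 215.8] [361.6 130. ] [ 474.2 -228.9  132.3]
bar [366.2 283.4] [277.1 139.8] [ 481.9 -204.2  116.3]
weight [171.6 206.8] [236.2 325.5] [548.3 184.5  32.3]
knob [298.7   8.3] [182.7 300.8] [865.7  -9.8 -27.7]
```

View pics/kz.png

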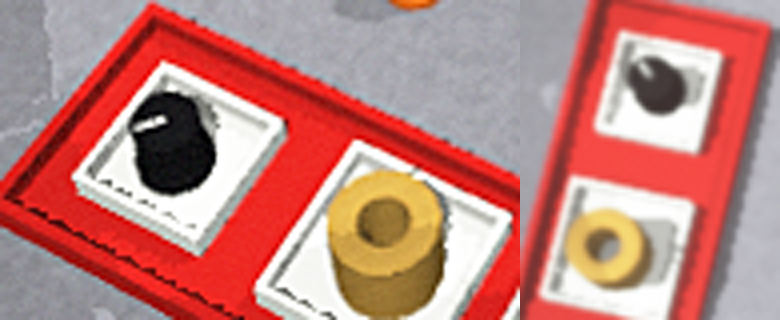

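I'll project where an upright knob's top and base outlines should fall and compare.

Run:
```python
from meas import *
def proj(c,P):
    Rm=R.from_rotvec(c["attitude"]).as_matrix()
    K=np.array([[c["fx"],0,c["cx"]],[0,c["fy"],c["cy"]],[0,0,1.]])
    q=(np.atleast_2d(P)-c["eye"])@Rm
    return cv2.projectPoints(q,np.zeros(3),np.zeros(3),K,np.array([c["k1"],0,0,0]))[0][:,0]
t=np.linspace(0,2*np.pi,60)
for n,c,(u0,u1,v0,v1) in(("top",T,(150,215,145,225)),("side",S,(140,270,265,345))):
    k=6 if n=="side" else 7
    im=cv2.resize(np.ascontiguousarray(c["img"][v0:v1,u0:u1,::-1]),None,fx=k,fy=k,interpolation=2)
    for x,y,r1,r2,h in((644,163,16,14,32),(549.5,183,22,22,40)):
        # side views are biased +2..3 mm in y, top -1
        for r,z,col in((r1,10,(255,0,255)),(r2,10+h,(0,255,0))):
            uv=proj(c,np.c_[x+r*np.cos(t),y+(1.5 if n=="side" else -1.5)+r*np.sin(t),z+0*t])
            cv2.polylines(im,[np.int32(((uv-[u0,v0])+.5)*k)],True,col,1)
    cv2.imwrite(f"pics/ov_{n}.png",im)
```

```text
(no output)
```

View pics/ov_side.png

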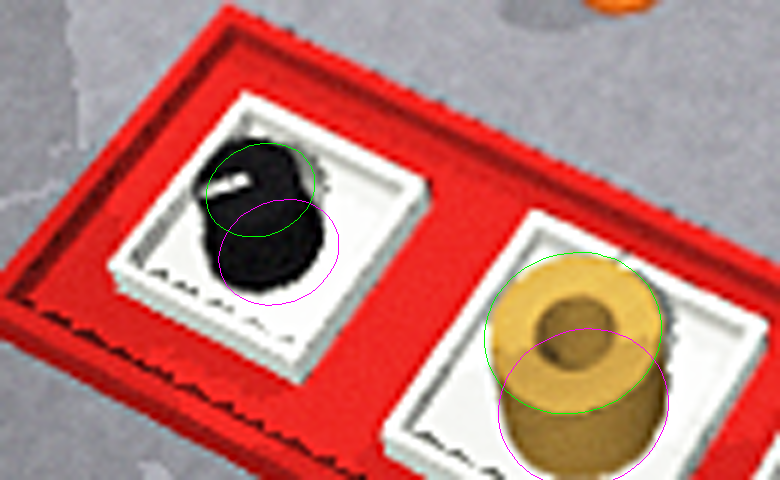

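View pics/ov_top.png

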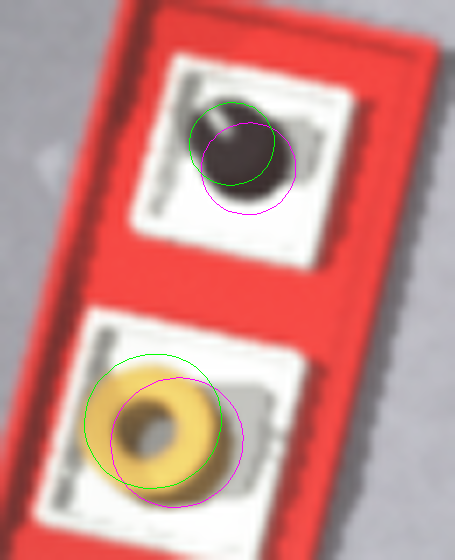

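The overlay's axis direction matches an upright knob to about 1 px (side top-to-base offset (17,53) against (19,62) at 6× zoom). Its base is clear of every wall, so there is nothing for it to lean on. The fingers are clear and high, so I'm handing in.

Run:
```python
from mv import *
st("end"); print(job.finish_job())
```

```text
end t41.2 [ 560. -420.  250.] F [ 1.6 -0.8 -0.1] w0.500=43.5mm q [-0.1   0.65  1.13  1.32 -0.58  1.52  0.34]
the job is handed in; nothing more can be done
None
```

I put the round foot in the large dish, then the bored weight in the middle dish, then the round knob in the small dish, and handed the job in at 41 s of the 96 s allowed.

- **Placing:** Each part was lowered until contact. The foot and the weight touched at the height expected for the dish floor. The knob took one more 1 mm step, which peaked at about 10 N. Grip widths were 55.7, 43.4 and 27.1 mm, against nominal 56, 44 and 28 mm.
- **Upright and flat:** The last pictures show all three parts standing inside their dishes, clear of the walls. The knob's outline agreed with an upright one to about 1 px in the side view. The top view was only good to about 1–2 px, so it would not show a tilt of a few degrees.
- **Disagreements:** The two cameras differed by about 2–3 mm in y throughout, and up to 5 mm for the knob. I used the mean of the two.
- **Look-alikes:** The last side view shows all of them still standing in place. The arm hid the bar knob and one purple piece from the final top view, so those two were checked from the side and in earlier pictures only.

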